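# Hold an offcut in the stop fixture

### The job

Fold the red stop fully down, then fetch the brown oak offcut that lies between the grinder and the window and lay it flat on the fixture's table with its long side flush against the fence and one end touching the stop. Finish while still holding it there: with your fingers push on it diagonally, so that it is pressed firmly (about 10 newtons each way) against the fence and down on the table at the same time, and do not let go. Leave the try square, the tape measure and the marker pen where they are.

Things in the scene. Friction and masses are not known exactly. Their poses are not given: they have to be found in the camera images.
- stop_fixture: Stop fixture, fixed to the bench: plywood table with an aluminium fence along its far side. Origin on the bench under it; x points across the table to the fence, y along the fence (left when looking at the fence). Table: x -80 to +72 mm, y -100 to +100 mm, upper face z = 18 mm. Fence: face (looking to -x) at x = +50 mm, 45 mm high above the table, 22 mm thick, over the full length.
- seat (a point): The point on the table's upper face (fixture x = +50, y = -70, z = 18 mm) where the fence's face and the +y face of the lowered red stop meet; axes as the fixture's. The offcut belongs in this corner: seated, its centre is at x = -22.5, y = +60, z = +11 mm from this point, its length along y. A bench grinder, 0.29 m high, stands nearer the robot and to the left (up to x = 0.57, right to y = -0.10): keep the tool steep here.
- stop_tip (a point): Point on the back of the red stop, 45 mm from its hinge axis; when down it is at fixture x = +16, y = -83, z = 81 mm. The stop is a red arm 26 mm wide (fixture y = -96 to -70 mm), 58 mm long, at the right end of the fence; when down its back is level, and its foot (fixture x = +3 to +29 mm) ends 2 mm above the table.
- flip_stop (a joint): Angle of the red stop: 0 = down (a fixed limit), up to 1.3 rad = raised; it starts at 0.65 to 1.05. Friction keeps it where it is left; pressing down on its back with 2 to 3 N lowers it. The hinge axis is over the fence, parallel to it, at fixture x = +61, z = 75 mm; steel cheeks beside it reach up to z = 85 mm.
- offcut_mid (a point): Oak offcut, dark brown wood, 120 x 45 x 22 mm, about 0.1 kg, lying flat on the bench to the left of the fixture at the start. The point is its centre (11 mm above its underside); x along its 120 mm length, y across its 45 mm width, z up.
- try_square: Steel try square, 132 x 171 x 14 mm, lying on the bench; leave alone. Origin under its middle.
- tape_measure: Yellow tape measure, 56 x 72 x 66 mm, standing on the bench; leave alone. Origin under its middle.
- marker_pen: Black and white marker pen, 131 mm long, lying on the bench; leave alone. Origin under its middle.
Things that resemble listed ones, but are neither listed nor needed, are in the scene too. Of the things that look like the part that bears offcut_mid, the larger one is meant.

How it is judged:
On the way, in this order (a step that is already met when the one before it is completed fails the run):
1. the red stop is folded down (value of joint flip_stop below 0.06 rad), for 0.2 s.
2. the offcut lies flat on the table, flush with the fence and touching the stop (value of joint flip_stop below 0.06 rad and x of offcut_mid in the frame of seat between -0.0255 and -0.02 m and y of offcut_mid in the frame of seat between 0.057 and 0.064 m and z of offcut_mid in the frame of seat between 0.0085 and 0.0135 m and angle between the x axis of offcut_mid and the y axis of seat, either way round below 0.03 rad and angle between offcut_mid's own z axis and vertical below 0.04 rad), for 0.2 s.
At the end, for the whole second after the job is handed in: Red stop down (0.06 rad). Offcut flat on the table (2.5 mm, 0.04 rad), long side within 2.5 mm of the fence and parallel (0.03 rad), one end within 4 mm of the stop. Through the last second the fingers push it with over 4 N; it bears on the fence with over 2 N and on the table with over 3 N (all of step 2 and contact force between oak_offcut and fence above 2 N and contact force between oak_offcut and fixture_table above 3 N and contact force between the fingers and oak_offcut above 4 N); the arm keeps its last pose, push and grip.
It fails at once if the try square, the tape measure or the marker pen is moved by more than 20 mm (distance of any of try_square, tape_measure, marker_pen from where it was at the start of the episode above 0.02 m).
It also fails if it takes over 72 s, if anything falls off the work surface, if the arm or the gripper's body presses on something with over 40 N, if the wrist force passes 120 N, or if a joint passes its speed limit or range.

### The arm

A 6-joint arm with a two-finger parallel gripper is mounted at the origin on a cart in front of the work surface, level with it; the furniture and walls round the work are solid. World frame = base frame: x ahead of the robot, y to its left, z up, the work surface at z = 0. Lengths are in m, angles in rad, forces in N, time in s.
With the tool pointing down it reaches from about 0.225 to 0.725 m from the base axis. Payload 3.1 kg.
Tool frame: the origin (TCP) lies at the very end of the fingers, on their centre line; the grasp point (between the pads) lies 19 mm behind it; z points along the fingers, x is the direction in which the jaws open and shut, and the axes are right-handed (so a half turn about z gives the same grasp; the last joint's range is limited). The gripper opens to 85 mm and grips with 20 to 120 N. Pads are 22 mm wide; open, the fingers measure 114 mm over their backs; the gripper's body (76 mm by 85 mm) begins 54 mm behind the grasp point. The pads swing forward as they close: fully open they stand 13 mm farther back than shut.
Start: joints at [1.13, 0.048, 0.099, 1.622, 0, 1.443], TCP at [0.162, 0.5, 0.231] pointing down, gripper open.
Joint ranges: [-2.91, 2.91], [-0.99, 1.94], [-1.21, 1.42], [-2.12, 2.29], [-1.49, 1.47], [-3.14, 3.14]. Speed limits (rad/s): [2.79, 2.79, 3.14, 3.14, 3.14, 3.14].

### API

Orientations are given as a unit quaternion [w, x, y, z].
In Python, from rig import robot gives the robot as it stands. Calls block until the motion is done:
- robot.move_to(position, orientation): joint-space move of the TCP to a pose.
- robot.line_to(position, orientation=None, rate=0.15, guard=None): straight line of the TCP; orientation=None keeps the orientation; rate is the mean speed in m/s. With guard (N) it stops when the force on the tool has changed by that much, and returns True; else False.
- robot.goto_joints(angles): joint-space move.
- robot.gripper_to(opening, force=None): finger opening in m; force is the grip in N (None keeps the last); returns when the fingers have stopped.
- robot.pause(seconds).
- robot.ik(position, orientation): joint angles nearest the present ones, or None.
- robot.capture(name): name is "side" or "top"; returns (picture, depth): 420x560x3 uint8, blue, green, red; 420x560 float32, m along the optical axis (not along the pixel's ray), 0 where there is no reading.
- robot.camera_params(name): a dict with "vfov" (degrees; the focal length in pixels is half the picture's height over the tangent of half this angle, whatever the lens; pixels are square), "cx", "cy" (the principal point, pixels), "D" ([k1, k2, p1, p2, k3] as OpenCV has them; the pictures are not rectified), "R" (3x3) and "t" (3): a world point X has camera coordinates R X + t. Camera axes: x right, y down, z forward; pixel columns grow to the right and rows downward; lengths in m; the calibration is good to about 2 mm. A picture is of the moment at which its call begins. camera_params takes no time and is no camera call.
A pose or a line that the arm cannot do raises robot.MotionError and nothing moves.
- robot.job_done(): hands the job in, once; it reports no verdict.
Trained networks look in the newest picture that a camera, given by its name, has taken for a name from the list of things; names that differ only in an ending like _2 or _b are one class to them, and where a whole thing is asked for, a point or a joint stands for the part that bears it (a point fixed in the world has none). Each returns a list of dicts, best first, with "score" (0 to 1); they miss things now and then, are a little off and sometimes report something else, mostly with a low value. They report only what shows in the picture. A call takes as long as a camera call. They do not tell look-alikes from the thing itself.
- robot.regions_of(thing, camera): "pixels" (420x560 bool, what is visible of it) and "position" ([row, column] in pixels, amid what is visible of it).
- robot.spot_point(thing, camera): "position" ([row, column] in pixels: a listed point, or the origin of a listed thing).
Readings, each from a call of its own:
- robot.read_t(): time.
- robot.read_qpos(): joint angles.
- robot.read_joint_vel(): joint speeds.
- robot.read_joint_torque(): joint torques, N m.
- robot.read_tool_pos(): TCP position.
- robot.read_eef_rot(): TCP orientation.
- robot.read_ft_force(): force on the tool from outside, world axes, zero at the start.
- robot.read_moment(): the same for the moment, N m.
- robot.read_opening(): finger opening in m.
Only numpy, scipy, OpenCV 4.12 (cv2) and the standard library are available. Lean on these libraries where they do the work, as an engineer would, in place of code of your own. Each camera call takes 0.05 s, during which the arm holds its last target.

## Working session

There is one attempt and no reset: what is moved stays moved. The work goes in short steps, each a Python script; the robot and the scene stay as the last script left them, time stands still between calls to the robot, and variables do not carry over. Pictures are saved under pics/ and viewed, and the job is handed in when it is done.

```bash
ls -la; mkdir -p pics; python3 - <<'E'
from rig import robot
import cv2
for n in ("side","top"):
    im,d=robot.capture(n); cv2.imwrite(f"pics/{n}0.png",im)
    p=robot.camera_params(n); print(n,p)
print(robot.read_t(), robot.read_tool_pos(), robot.read_eef_rot())
E
```

```text
total 12
drwxr-xr-x  3 agent agent 4096 Dec  7 07:10 .
drwxr-xr-x 23 root  root  4096 Dec  7 07:10 ..
drwxr-xr-x  2 agent agent 4096 Dec  7 07:10 pics
side {'vfov': 56.32641817855525, 'cx': 280.1389922801366, 'cy': 205.49392806045475, 'D': array([-0.10019772,  0.        ,  0.        ,  0.        ,  0.        ]), 'R': array([[-0.96913444, -0.24605394, -0.01535893],
       [-0.20475129,  0.83802526, -0.50575742],
       [ 0.13731478, -0.48700217, -0.862539  ]]), 't': array([0.52973552, 0.00807991, 1.35011668])}
top {'vfov': 57.06369405019258, 'cx': 285.1607830090547, 'cy': 209.21721865901674, 'D': array([0.02480244, 0.        , 0.        , 0.        , 0.        ]), 'R': array([[-0.03083384, -0.99925607,  0.02316425],
       [-0.99734911,  0.02923028, -0.06663594],
       [ 0.06590927, -0.02515749, -0.99750843]]), 't': array([0.15892308, 0.51438038, 1.02997302])}
0.1 [0.16130826 0.49899152 0.23022255] [ 5.32879340e-04  8.08606639e-01  5.88348629e-01 -9.53718352e-04]
```

View pics/side0.png

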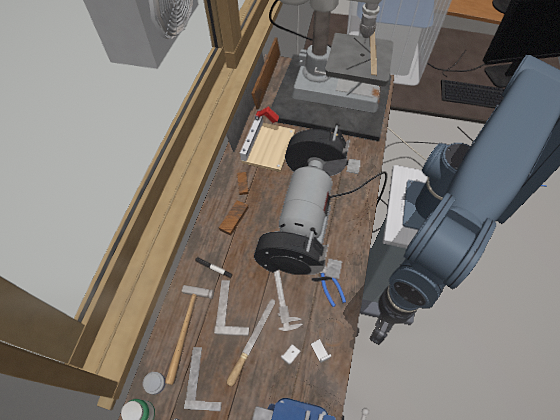

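View pics/top0.png

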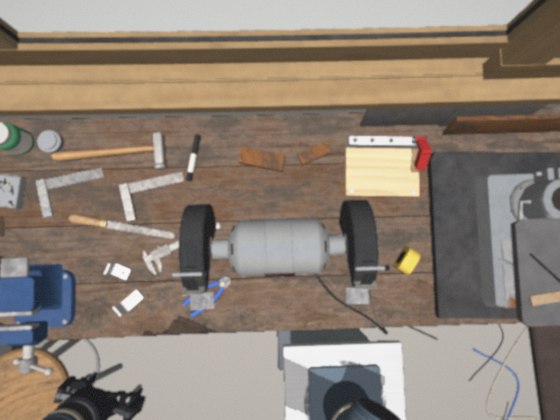

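```bash
cat > h.py <<'E'
from rig import robot
import numpy as np, cv2
from scipy.spatial.transform import Rotation as Ro
def cam(n):
    p=robot.camera_params(n); f=210/np.tan(np.radians(p["vfov"])/2)
    return np.array([[f,0,p["cx"]],[0,f,p["cy"]],[0,0,1]]),np.array(p["D"]),np.array(p["R"]),np.array(p["t"])
def ray(n,rc):
    K,D,R,t=cam(n); rc=np.atleast_2d(rc).astype(float)
    u=cv2.undistortPoints(rc[:,None,::-1].copy(),K,D)[:,0]
    return -R.T@t,np.c_[u,np.ones(len(u))]@R   # dirs with camera depth 1
def at_z(n,rc,z):
    o,d=ray(n,rc); return o+d*((z-o[2])/d[:,2])[:,None]
def deproj(n,rc,dep):
    o,d=ray(n,rc); return o+d*np.asarray(dep)[:,None]
def proj(n,X):
    K,D,R,t=cam(n); return cv2.projectPoints(np.atleast_2d(X).astype(float),cv2.Rodrigues(R)[0],t,K,D)[0][:,0,::-1]
def q(M): 
    a=Ro.from_matrix(M).as_quat(); return a[[3,0,1,2]]
E
python3 - <<'E'
from h import *
np.set_printoptions(precision=4,suppress=True)
for n in ("side","top"):
    im,d=robot.capture(n); np.save(f"{n}_d.npy",d)
    for th in ("stop_fixture","offcut_mid","flip_stop","stop_tip","seat"):
        try:
            for r in (robot.regions_of(th,n) if th!="seat" else [])[:3]:
                m=r["pixels"]; print(n,th,"reg",round(r["score"],2),r["position"],m.sum())
                rc=np.argwhere(m); dd=d[m]; P=deproj(n,rc[dd>0],dd[dd>0])
                print("   med",np.median(P,0),"p2",np.percentile(P,2,0),"p98",np.percentile(P,98,0))
        except Exception as e: print(e)
        if th!="flip_stop":
            for r in robot.spot_point(th,n)[:3]: print(n,th,"pt",round(r["score"],2),r["position"])
print(robot.read_t())
E
```

```text
side stop_fixture reg 0.93 [146.7, 265.0] 2172
   med [ 0.6344 -0.1193  0.0193] p2 [ 0.5511 -0.2224  0.0016] p98 [ 0.6985 -0.0231  0.1081]
side stop_fixture pt 0.97 [148.2, 264.0]
side offcut_mid reg 0.89 [216.8, 235.2] 490
   med [0.6553 0.2114 0.0217] p2 [0.6257 0.151  0.0054] p98 [0.6864 0.2659 0.0269]
side offcut_mid reg 0.73 [182.3, 240.7] 191
   med [0.6687 0.0664 0.0156] p2 [0.6442 0.0222 0.0071] p98 [0.6924 0.1048 0.021 ]
side offcut_mid reg 0.71 [143.4, 264.2] 2142
   med [ 0.6343 -0.1196  0.0194] p2 [ 0.5523 -0.2204  0.0047] p98 [ 0.6977 -0.0235  0.1049]
side offcut_mid pt 0.72 [216.0, 234.7]
side offcut_mid pt 0.67 [182.3, 242.4]
side offcut_mid pt 0.28 [147.9, 266.2]
side flip_stop reg 0.49 [215.3, 236.6] 470
   med [0.6535 0.2081 0.0218] p2 [0.6253 0.1517 0.0053] p98 [0.6809 0.265  0.027 ]
side flip_stop reg 0.43 [114.4, 267.6] 159
   med [ 0.64   -0.1988  0.0944] p2 [ 0.6085 -0.2191  0.0738] p98 [ 0.6863 -0.1917  0.1178]
side stop_tip reg 0.43 [114.0, 270.2] 198
   med [ 0.6407 -0.201   0.0923] p2 [ 0.6083 -0.291  -0.0017] p98 [ 0.6876 -0.1917  0.117 ]
side seat pt 0.66
[... 193 characters left out ...]

top offcut_mid reg 0.72 [157.8, 263.4] 810
   med [0.6574 0.2047 0.0209] p2 [ 0.6282  0.1476 -0.0002] p98 [0.6908 0.2611 0.0247]
top offcut_mid reg 0.64 [155.1, 312.3] 383
   med [0.6696 0.0599 0.0148] p2 [0.6446 0.0207 0.0043] p98 [0.6952 0.1008 0.0187]
top offcut_mid pt 0.6 [158.5, 312.2]
top offcut_mid pt 0.57 [157.9, 262.6]
top flip_stop reg 0.66 [151.6, 419.1] 405
   med [ 0.6448 -0.2048  0.097 ] p2 [ 0.6101 -0.2208  0.0742] p98 [ 0.6923 -0.1944  0.1171]
top stop_tip reg 0.79 [152.3, 422.7] 425
   med [ 0.6435 -0.2048  0.0959] p2 [ 0.6094 -0.2237  0.0633] p98 [ 0.6927 -0.1944  0.1171]
top stop_tip pt 0.77 [148.4, 426.0]
top seat pt 0.8 [147.4, 409.7]
top seat pt 0.48 [165.6, 379.6]
1.0
```

The side view shows the fixture at about (147,265) (row, column), the raised red stop at (114,267), the large offcut at (217,235) and a smaller look-alike at (182,241). In the top view they are at (165,382), (152,420), (158,263) and (155,312). Next I'll fit precise poses for the fixture and offcut.

```bash
cat > fit.py <<'E'
from h import *
np.set_printoptions(precision=4,suppress=True)
for n in ("side","top"):
    im,d=robot.capture(n)
    off=[r for r in robot.regions_of("offcut_mid",n)]
    fx=robot.regions_of("stop_fixture",n)[0]
    K=np.ones((5,5),np.uint8)
    def pts(m):
        rc=np.argwhere(m&(d>0)); return rc,deproj(n,rc,d[rc[:,0],rc[:,1]])
    rc,P=pts(cv2.dilate(fx["pixels"].astype(np.uint8),K)>0)
    for nm,lo,hi,z in (("table",.012,.024,.018),("fencetop",.056,.070,.063)):
        s=(P[:,2]>lo)&(P[:,2]<hi)
        X=at_z(n,rc[s],z)
        ctr,sz,a=cv2.minAreaRect((X[:,:2]*1000).astype(np.float32))
        print(n,nm,s.sum(),"zmed",np.median(P[s,2]),"rect",ctr,sz,a)
    for r in off[:3]:
        rc,P=pts(r["pixels"])
        if P[:,1].mean()<0.13 : continue
        s=(P[:,2]>.015)&(P[:,2]<.03); X=at_z(n,rc[s],.022)
        ctr,sz,a=cv2.minAreaRect((X[:,:2]*1000).astype(np.float32))
        print(n,"off",s.sum(),np.median(P[s,2]),ctr,sz,a,X.mean(0))
    x0,y0=(225,95) if n=="side" else (335,125)
    cv2.imwrite(f"pics/{n}_fx.png",cv2.resize(im[y0:y0+85,x0:x0+110],None,fx=7,fy=7,interpolation=cv2.INTER_CUBIC))
    x0,y0=(205,190) if n=="side" else (230,135)
    cv2.imwrite(f"pics/{n}_off.png",cv2.resize(im[y0:y0+50,x0:x0+70],None,fx=7,fy=7,interpolation=cv2.INTER_CUBIC))
E
python3 fit.py
```

```text
side table 1442 zmed 0.018238481235328674 rect (633.6846923828125, -155.2838134765625) (273.5981140136719, 177.59202575683594) 87.95550537109375
side fencetop 252 zmed 0.06369085344141301 rect (684.7667236328125, -118.73551940917969) (194.58807373046875, 66.96223449707031) 71.35400390625
side off 429 0.021723657141402564 (656.20703125, 206.67417907714844) (122.09132385253906, 47.39594268798828) 76.57217407226562 [0.6565 0.2087 0.022 ]
top table 3421 zmed 0.01707320798382783 rect (620.7646484375, -143.05397033691406) (236.29052734375, 148.50576782226562) 87.0715103149414
top fencetop 573 zmed 0.062278073951070545 rect (685.0303955078125, -121.57207489013672) (185.03538513183594, 71.54383850097656) 69.46955871582031
top off 668 0.021256283227661377 (657.8740234375, 202.43972778320312) (114.1509780883789, 44.521358489990234) 78.08033752441406 [0.658  0.2026 0.022 ]
```

View pics/top_fx.png

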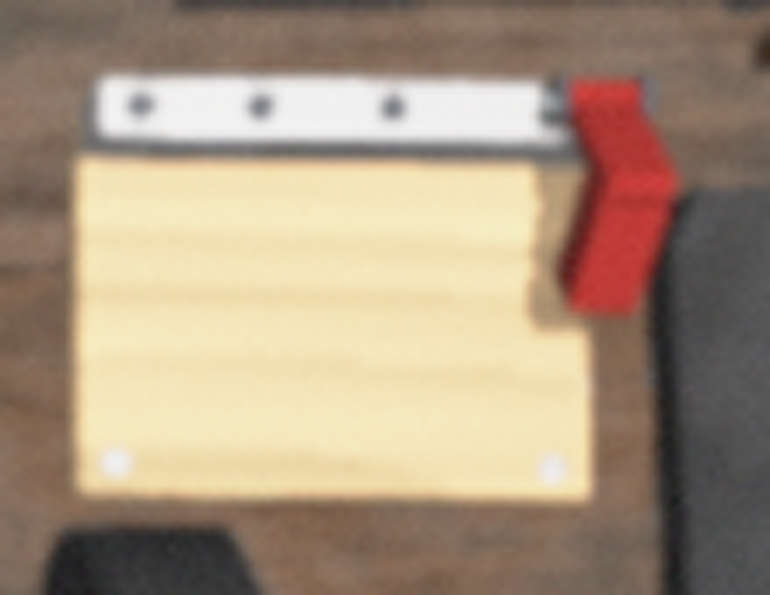

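View pics/side_fx.png

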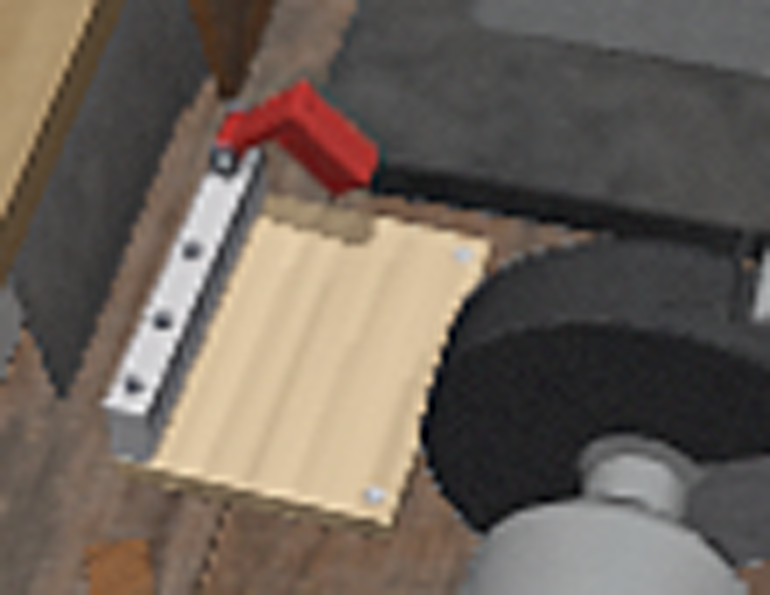

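View pics/top_off.png

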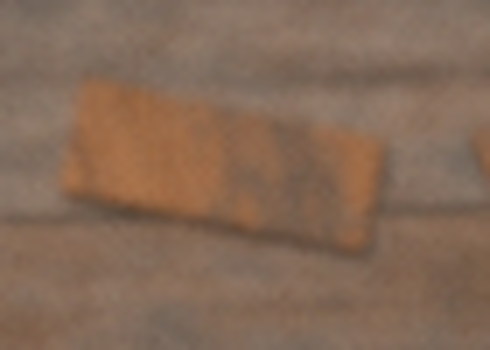

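View pics/side_off.png

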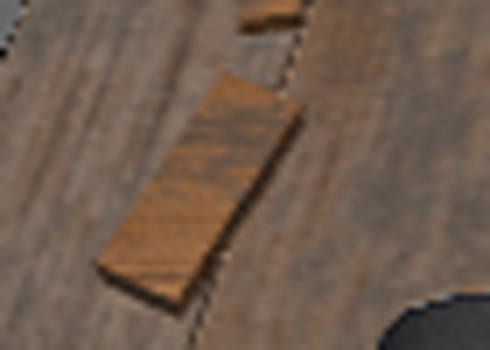

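```bash
cat > pose.py <<'E'
from h import *
from scipy.optimize import least_squares
np.set_printoptions(precision=4,suppress=True)
def px(o,l): return np.array([[o[1]+(y+.5)/7-.5,o[0]+(x+.5)/7-.5] for x,y in l])
def fit(obs,g):
    def res(p,o=obs):
        R=Ro.from_euler('z',p[2]).as_matrix(); r=[]
        for n,uv,X in o: r.append((proj(n,X@R.T+[p[0],p[1],0])-uv).ravel())
        return np.concatenate(r)
    for o in ([obs[0]],[obs[1]],obs):
        s=least_squares(lambda p:res(p,o),g); print(s.x,"resid px",s.fun.round(2))
    return s.x
FX=np.array([[-80,100,18],[-80,-100,18],[50,100,63],[72,100,63]])/1000
OF=np.array([[60,22.5,22],[60,-22.5,22],[-60,-22.5,22],[-60,22.5,22]])/1000  # x along +y world
fx=fit([("top",px((335,125),[(78,495),(592,498),(95,138),(97,74)]),FX),("side",px((225,95),[(392,522),(490,240),(147,415),(107,402)]),FX)],[.63,-.12,0])
# offcut corners order: map by frame x~world +y(left): local y -> world -x
of=fit([("top",px((230,135),[(65,190),(88,80),(385,145),(368,250)]),OF[[0,1,2,3]]),("side",px((205,190),[(183,302),(98,265),(225,74),(303,108)]),OF[[0,1,2,3]])],[.657,.205,1.4])
np.savez("pose.npz",fx=fx,of=of)
def F(p): return Ro.from_euler('z',fx[2]).as_matrix()@np.array(p)+[fx[0],fx[1],0]
for nm,p in (("seat",[.05,-.07,.018]),("tipdown",[.016,-.083,.081]),("hinge",[.061,-.083,.075])): print(nm,F(p))
# stop angle: red stop pixels from depth in fixture frame
for n in ("top","side"):
    im,d=robot.capture(n); m=robot.regions_of("stop_tip",n)[0]["pixels"]&(d>0)
    hsv=cv2.cvtColor(im,cv2.COLOR_BGR2HSV); m&=(hsv[...,1]>150)&((hsv[...,0]<8)|(hsv[...,0]>172))
    rc=np.argwhere(m); P=deproj(n,rc,d[m]); L=(P-[fx[0],fx[1],0])@Ro.from_euler('z',fx[2]).as_matrix()
    x=L[:,0]; print(n,"y",np.percentile(L[:,1],[2,50,98]))
    for a in np.arange(-.02,.075,.01):
        s=(x>a)&(x<a+.01)
        if s.any(): print("  x %.3f zmax %.4f zmed %.4f"%(a+.005,np.percentile(L[s,2],95),np.median(L[s,2])))
E
python3 pose.py
```

```text
[ 0.6286 -0.1245 -0.0345] resid px [-0.11 -0.09 -0.13 -0.12 -0.31  0.27  0.54 -0.07]
[ 0.6271 -0.1249 -0.035 ] resid px [-0.15 -0.07 -0.2   0.31 -0.13 -0.08  0.44 -0.14]
[ 0.6281 -0.1246 -0.0346] resid px [ 0.08 -0.03  0.07 -0.05 -0.11  0.34  0.74  0.   -0.15 -0.35 -0.2   0.03
 -0.12 -0.37  0.46 -0.43]
[0.6584 0.2021 1.3402] resid px [ 0.2  -0.37 -0.2  -0.24 -0.56  0.74  0.55 -0.13]
[0.6558 0.2063 1.354 ] resid px [ 0.28 -0.31  0.17  0.17 -0.29 -0.04 -0.2   0.19]
[0.6575 0.2035 1.3457] resid px [ 0.66 -0.85  0.24 -0.8  -0.36  0.24  0.77 -0.55 -0.58 -0.7  -0.77 -0.14
 -1.05 -0.12 -0.89  0.04]
seat [ 0.6756 -0.1963  0.018 ]
tipdown [ 0.6412 -0.2081  0.081 ]
hinge [ 0.6862 -0.2097  0.075 ]
top y [-0.0937 -0.0804 -0.0698]
  x -0.015 zmax 0.0869 zmed 0.0814
  x -0.005 zmax 0.0964 zmed 0.0896
  x 0.005 zmax 0.1059 zmed 0.0996
  x 0.015 zmax 0.1147 zmed 0.1097
  x 0.025 zmax 0.1192 zmed 0.1158
  x 0.035 zmax 0.1133 zmed 0.1068
  x 0.045 zmax 0.1017 zmed 0.0980
  x 0.055 zmax 0.0931 zmed 0.0889
  x 0.065 zmax 0.0854 zmed 0.0831
side y [-0.0916 -0.0737 -0.0654]
  x -0.015 zmax 0.0878 zmed 0.0814
  x -0.005 zmax 0.0983 zmed 0.0877
  x 0.005 zmax 0.1064 zmed 0.0966
  x 0.015 zmax 0.1187 zmed 0.1083
  x 0.025 zmax 0.1173 zmed 0.1091
  x 0.035 zmax 0.1078 zmed 0.1040
  x 0.045 zmax 0.0976 zmed 0.0940
  x 0.055 zmax 0.0904 zmed 0.0884
  x 0.065 zmax 0.0827 zmed 0.0816
```

Both views agree on the fixture to about 1.5 mm and on the offcut to 3–4 mm. The stop is at roughly 0.75 rad. Before moving I'll check obstacle heights and reachability.

```bash
cat > g.py <<'E'
from h import *
np.set_printoptions(precision=3,suppress=True)
z=np.load("pose.npz"); fx=z["fx"]; of=z["of"]
RF=Ro.from_euler('z',fx[2]).as_matrix()
def F(x,y,zz): return RF@np.array([x,y,zz])/1000+[fx[0],fx[1],0]   # mm fixture -> world
def tool(yaw,tilt=0):
    """tool z down, jaw x axis at world yaw; tilt: z leans towards fixture +x"""
    c,s=np.cos(yaw),np.sin(yaw)
    M=np.array([[c,s,0],[s,-c,0],[0,0,-1.]])
    A=Ro.from_rotvec(-tilt*(RF@[0,1.,0])).as_matrix()
    return q(A@M)
E
python3 - <<'E'
from g import *
d=np.load("top_d.npy"); rc=np.argwhere(d>0); P=deproj("top",rc,d[d>0])
for x in np.arange(.3,.95,.05):
    print("%.2f"%x,[ (lambda s: round(float(np.percentile(P[s,2],97)),2) if s.any() else None)((abs(P[:,0]-x)<.025)&(abs(P[:,1]-y)<.025)) for y in np.arange(.4,-.56,-.05)])
yF=fx[2]+np.pi/2
for nm,p,o in (("stop hi",F(36,-83,300),tool(yF)),("stop lo",F(18,-83,81),tool(yF)),
  ("off",[of[0],of[1],.005],tool(of[2]+np.pi/2)),("off-",[of[0],of[1],.005],tool(of[2]-np.pi/2)),
  ("plc",F(0,-8,25),tool(fx[2])),("plc-",F(0,-8,25),tool(fx[2]+np.pi)),("stop-",F(18,-83,81),tool(yF+np.pi)),
  ("push20",F(5,-20,38),tool(yF,.35)),("push35",F(5,-20,38),tool(yF,.6))):
    print(nm,np.round(p,3),robot.ik(p,o))
M=tool(yF,.35); print(Ro.from_quat(M[[1,2,3,0]]).as_matrix())
E
```

```text
0.30 [0.13, 0.13, 0.12, 0.0, 0.0, 0.0, 0.0, 0.05, 0.13, 0.13, 0.0, 0.0, 0.0, 0.03, 0.03, 0.2, 0.21, 0.21, None, None]
0.35 [0.27, 0.27, 0.23, 0.18, 0.18, 0.18, 0.18, 0.17, 0.27, 0.27, 0.0, 0.06, 0.07, 0.03, 0.04, 0.2, 0.21, 0.21, None, None]
0.40 [0.27, 0.27, 0.27, 0.2, 0.2, 0.2, 0.2, 0.2, 0.27, 0.27, 0.0, 0.06, 0.06, 0.03, 0.04, 0.2, 0.21, 0.21, None, None]
0.45 [0.24, 0.24, 0.23, 0.2, 0.2, 0.2, 0.2, 0.2, 0.24, 0.24, 0.0, 0.0, 0.0, 0.03, 0.04, 0.2, 0.21, 0.21, None, None]
0.50 [0.23, 0.23, 0.21, 0.17, 0.17, 0.17, 0.17, 0.15, 0.22, 0.23, 0.0, 0.0, 0.0, 0.03, 0.04, 0.08, 0.16, 0.21, None, None]
0.55 [0.0, 0.16, 0.0, 0.0, 0.0, 0.0, 0.0, 0.0, 0.15, 0.16, 0.02, 0.02, 0.02, 0.04, 0.04, 0.08, 0.09, 0.19, 0.19, None]
0.60 [0.01, 0.0, 0.0, 0.0, 0.0, 0.0, 0.0, 0.0, 0.01, 0.02, 0.02, 0.02, 0.09, 0.04, 0.04, 0.06, 0.09, 0.17, 0.17, 0.04]
0.65 [0.02, 0.0, 0.0, 0.02, 0.02, 0.02, 0.02, 0.02, 0.01, 0.02, 0.02, 0.02, 0.12, 0.04, 0.04, 0.04, 0.04, 0.04, 0.04, 0.04]
0.70 [0.02, 0.0, 0.0, 0.02, 0.02, 0.0, 0.0, 0.02, 0.01, 0.07, 0.07, 0.07, 0.09, 0.08, 0.06, 0.07, 0.07, 0.07, 0.07, 0.08]
0.75 [0.17, 0.1
[... 505 characters left out ...]
0.209  0.3  ] [-0.403  0.606  0.938  1.903  0.    -0.368]
stop lo [ 0.643 -0.208  0.081] [-0.412  0.459  0.291  1.402  0.    -0.378]
off [0.658 0.203 0.005] [ 0.203  0.53   0.235  1.275  0.    -1.143]
off- [0.658 0.203 0.005] [0.203 0.53  0.235 1.275 0.    1.999]
plc [ 0.628 -0.133  0.025] [-0.313  0.397  0.096  1.269  0.     1.293]
plc- [ 0.628 -0.133  0.025] [-0.313  0.397  0.096  1.269  0.    -1.849]
stop- [ 0.643 -0.208  0.081] [-0.412  0.459  0.291  1.402  0.     2.764]
push20 [ 0.632 -0.145  0.038] [-0.386  0.069 -0.319  0.853  0.118 -0.332]
push35 [ 0.632 -0.145  0.038] [-0.437 -0.12  -0.606  0.523  0.223 -0.338]
[[ 0.035  0.939  0.343]
 [ 0.999 -0.033 -0.012]
 [ 0.     0.343 -0.939]]
```

The grinder reaches about 0.27 m, and the sill is 0.17 m high from about x = 0.73. All the poses are reachable. I'll fold the stop down now.

```bash
python3 - <<'E'
from g import *
yF=fx[2]+np.pi/2
robot.gripper_to(0.0,40)
robot.line_to([0.17,0.5,0.42],rate=0.3)
robot.move_to(F(38,-83,300),tool(yF))
print(robot.read_t(),robot.read_tool_pos())
robot.line_to(F(37,-83,150),rate=0.2)
f0=robot.read_ft_force()
print("guard",robot.line_to(F(36,-83,125),rate=0.1,guard=15), robot.read_ft_force()-f0)
g=robot.line_to(F(20,-83,79),rate=0.06,guard=22); p=robot.read_tool_pos()
print("guard",g,RF.T@(p-[fx[0],fx[1],0]),robot.read_ft_force()-f0)
im,d=robot.capture("side"); cv2.imwrite("pics/stop1.png",im)
im,d=robot.capture("top"); cv2.imwrite("pics/stop1t.png",im)
print(robot.read_t())
E
```

```text
6.1083 [ 0.663 -0.208  0.3  ]
guard False [ 0.731 -0.445 -0.597]
guard False [ 0.021 -0.083  0.081] [-1.248  1.698  6.552]
8.4667
```

```bash
python3 - <<'E'
from g import *
f0=robot.read_ft_force()
g=robot.line_to(F(20,-83,73),rate=0.04,guard=20); p=robot.read_tool_pos()
print("guard",g,RF.T@(p-[fx[0],fx[1],0]),robot.read_ft_force(),f0)
robot.line_to(F(20,-83,180),rate=0.3)
im,d=robot.capture("side"); cv2.imwrite("pics/stop2.png",cv2.resize(im[60:240,180:420],None,fx=3,fy=3))
r=[r for r in robot.regions_of("stop_tip","side")][0]; print(r["score"],r["position"])
m=r["pixels"]&(d>0); hsv=cv2.cvtColor(im,cv2.COLOR_BGR2HSV); m&=(hsv[...,1]>150)&((hsv[...,0]<8)|(hsv[...,0]>172))
rc=np.argwhere(m); L=(deproj("side",rc,d[m])-[fx[0],fx[1],0])@RF
for a in np.arange(-.02,.075,.01):
    s=(L[:,0]>a)&(L[:,0]<a+.01)
    if s.sum()>2: print("  x %.3f zmax %.4f zmed %.4f"%(a+.005,np.percentile(L[s,2],95),np.median(L[s,2])))
E
```

```text
guard True [ 0.021 -0.083  0.081] [-0.513  0.661  7.045] [-1.177  0.686  5.857]
0.68 [117.2, 270.1]
  x 0.005 zmax 0.0843 zmed 0.0608
  x 0.015 zmax 0.0829 zmed 0.0615
  x 0.025 zmax 0.0840 zmed 0.0748
  x 0.035 zmax 0.0840 zmed 0.0799
  x 0.045 zmax 0.0833 zmed 0.0794
  x 0.055 zmax 0.0853 zmed 0.0823
  x 0.065 zmax 0.0859 zmed 0.0820
```

View pics/stop2.png

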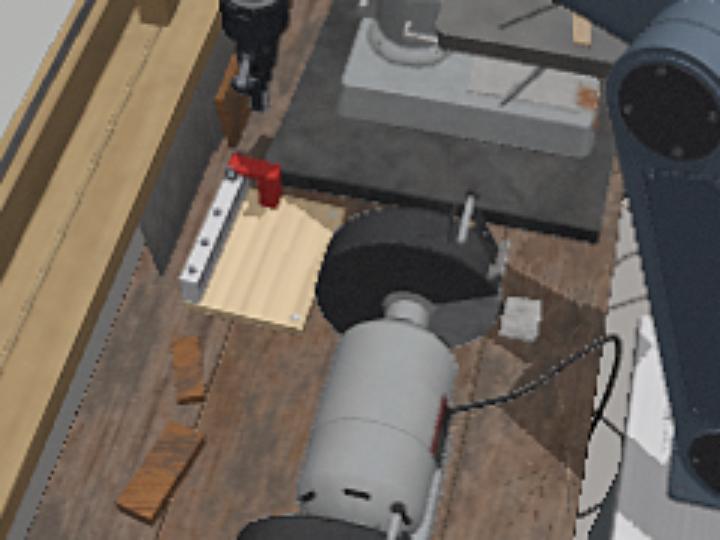

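The stop now lies level, with its back at about 81 mm and its foot over the table (crop ~(180,268)). Next I'll fetch the offcut.

```bash
python3 - <<'E'
from g import *
o=tool(of[2]+np.pi/2)
robot.line_to(F(20,-83,330),rate=0.35)
robot.move_to([of[0],of[1],.33],o)
robot.gripper_to(0.066)
robot.line_to([of[0],of[1],.10],rate=0.3)
im,d=robot.capture("side"); cv2.imwrite("pics/gr1.png",cv2.resize(im[120:270,150:350],None,fx=4,fy=4))
print(robot.line_to([of[0],of[1],.006],rate=0.1,guard=12),robot.read_tool_pos(),robot.read_ft_force())
robot.gripper_to(0.03,60)
print("open",robot.read_opening(),robot.read_t())
im,d=robot.capture("side"); cv2.imwrite("pics/gr2.png",cv2.resize(im[120:270,150:350],None,fx=4,fy=4))
E
```

```text
False [0.658 0.204 0.007] [0.51  0.515 0.145]
open 0.0434904854849244 14.7833
```

View pics/gr2.png

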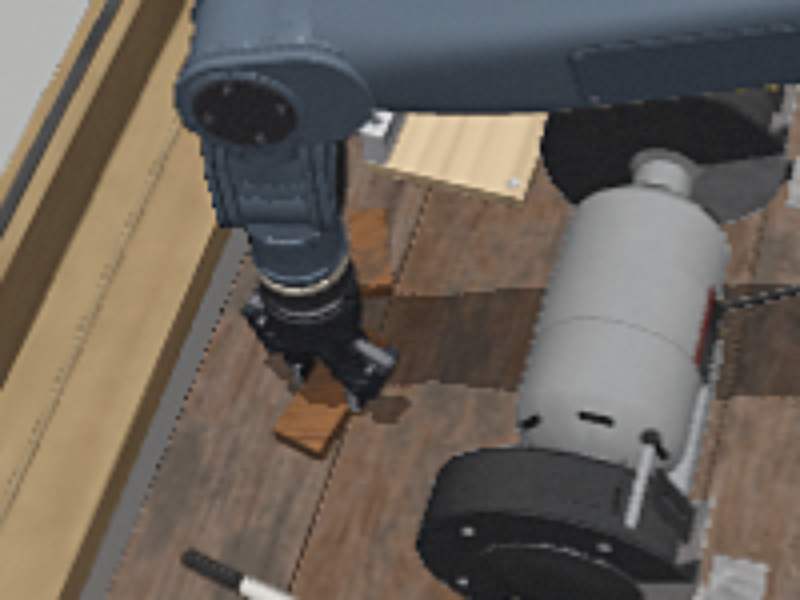

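The jaws stopped at 43.5 mm, so the offcut is held across its width, roughly mid-length (crop ~(330,400)). I'll lift it, carry it over the table and slide it up to the stop.

```bash
python3 - <<'E'
from g import *
o=tool(fx[2]+np.pi)
robot.line_to([of[0],of[1],.33],rate=0.3)
print("held",robot.read_opening(),robot.read_ft_force())
robot.move_to(F(2,8,330),o)
robot.line_to(F(2,8,60),rate=0.3)
robot.line_to(F(2,8,36),rate=0.1,guard=12)
im,d=robot.capture("side"); cv2.imwrite("pics/pl1.png",cv2.resize(im[80:230,180:380],None,fx=4,fy=4))
im,d=robot.capture("top"); cv2.imwrite("pics/pl1t.png",cv2.resize(im[100:220,320:480],None,fx=5,fy=5))
print(robot.read_opening(),robot.read_tool_pos(),robot.read_t())
E
```

```text
held 0.04340491199061318 [ 0.091 -0.143 -1.061]
0.04323839781816943 [ 0.631 -0.117  0.037] 19.1833
```

View pics/pl1.png

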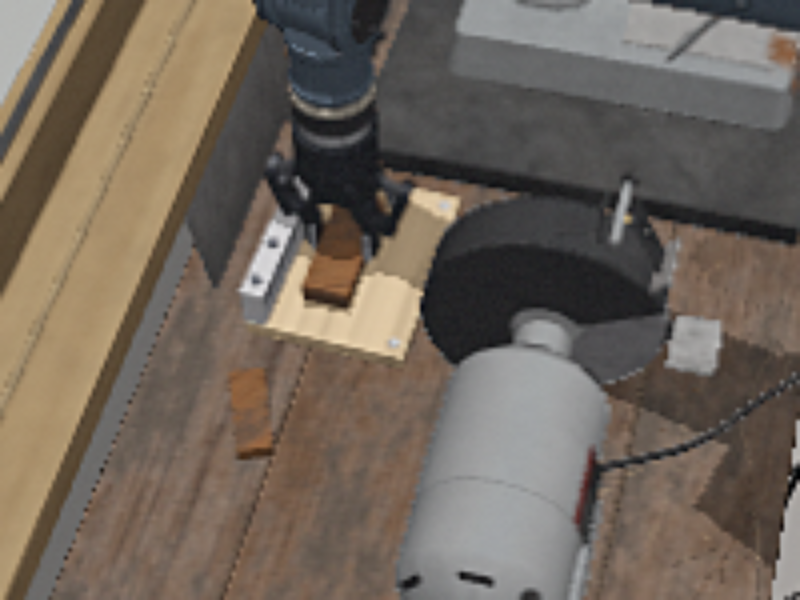

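View pics/pl1t.png

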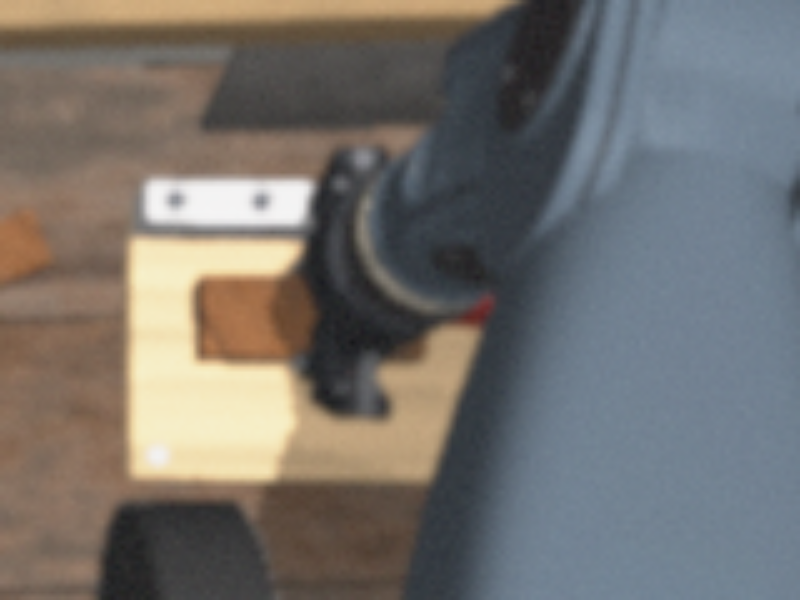

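The offcut hangs parallel over the table and the far finger clears the fence. Now I'll lower it and slide it to the stop under a force guard.

```bash
python3 - <<'E'
from g import *
loc=lambda:RF.T@(robot.read_tool_pos()-[fx[0],fx[1],0])*1000
g=robot.line_to(F(1,8,26.5),rate=0.05,guard=5); print("down",g,loc(),RF.T@robot.read_ft_force())
z=loc()[2]
if g: z+=1; robot.line_to(F(1,8,z),rate=0.05)
g=robot.line_to(F(1,-22,max(z,26)),rate=0.04,guard=5); y=loc()[1]; print("slide",g,loc(),RF.T@robot.read_ft_force(),robot.read_t())
if g:
    robot.line_to(F(1,y+.3,26),rate=.03)
    print("low",robot.line_to(F(1,y+.3,23.5),rate=0.03,guard=5),loc(),RF.T@robot.read_ft_force())
E
```

```text
down False [ 0.639  8.056 26.102] [ 0.081  0.079 -1.453]
slide True [  0.758 -10.307  25.751] [-0.003  1.129  2.955] 20.0583
low False [  0.968 -10.264  25.755] [-4.393  1.184  9.349]
```

The guard may have tripped on the table rather than the stop, so I'll raise it slightly and repeat the slide.

```bash
python3 - <<'E'
from g import *
loc=lambda:RF.T@(robot.read_tool_pos()-[fx[0],fx[1],0])*1000
L=loc(); robot.line_to(F(1,L[1]+2,27.5),rate=.04); print(loc(),RF.T@robot.read_ft_force())
g=robot.line_to(F(1,-22,27.5),rate=0.03,guard=5); L=loc(); print("slide",g,L,RF.T@robot.read_ft_force(),robot.read_t())
robot.line_to(F(1,L[1],25.3),rate=.04); print(loc(),RF.T@robot.read_ft_force())
im,d=robot.capture("side"); cv2.imwrite("pics/pl2.png",cv2.resize(im[90:190,200:320],None,fx=6,fy=6,interpolation=cv2.INTER_CUBIC))
E
```

```text
[ 1.066 -8.368 27.326] [-0.028  0.537 -1.116]
slide True [  0.171 -10.235  25.952] [1.354 1.067 0.927] 21.0917
[  0.344 -10.241  25.881] [-2.487  1.665  4.985]
```

View pics/pl2.png

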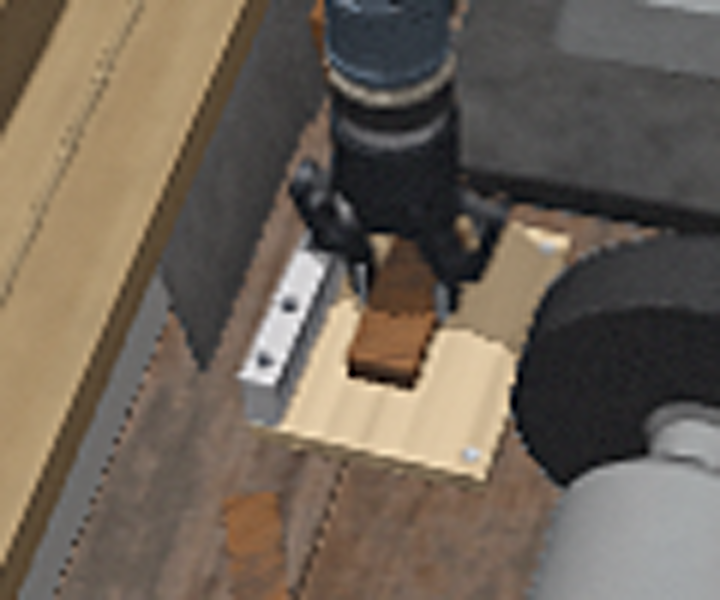

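Both slides stopped at y = −10.2, where contact with the stop is expected (−10), so it is touching. I'll release, lift, and push the offcut to the fence from the near side, staying right of the grinder.

```bash
python3 - <<'E'
from g import *
loc=lambda:RF.T@(robot.read_tool_pos()-[fx[0],fx[1],0])*1000
yF=fx[2]+np.pi/2
robot.gripper_to(0.057); L=loc()
robot.line_to(F(L[0],L[1],130),rate=.2)
robot.line_to(F(-10,-32,180),rate=.3)
robot.gripper_to(0.0,40)
robot.move_to(F(-52,-32,140),tool(yF))
im,d=robot.capture("side"); cv2.imwrite("pics/p3.png",cv2.resize(im[60:210,180:380],None,fx=4,fy=4))
im,d=robot.capture("top"); cv2.imwrite("pics/p3t.png",cv2.resize(im[100:220,320:480],None,fx=5,fy=5))
print(loc(),robot.read_qpos(),robot.read_t(),RF.T@robot.read_ft_force())
E
```

```text
[-51.753 -32.072 140.232] [-0.376  0.23   0.12   1.46   0.    -0.341] 24.7417 [0.352 0.053 0.61 ]
```

View pics/p3.png

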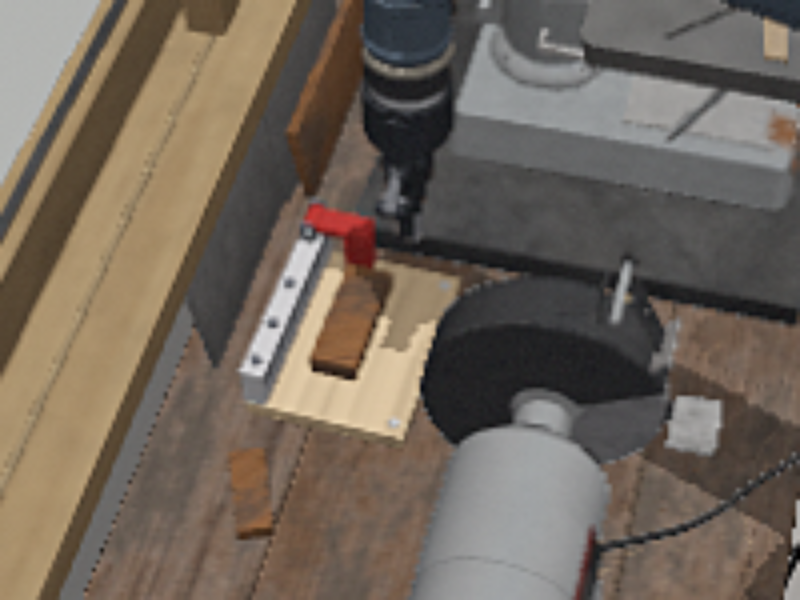

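View pics/p3t.png

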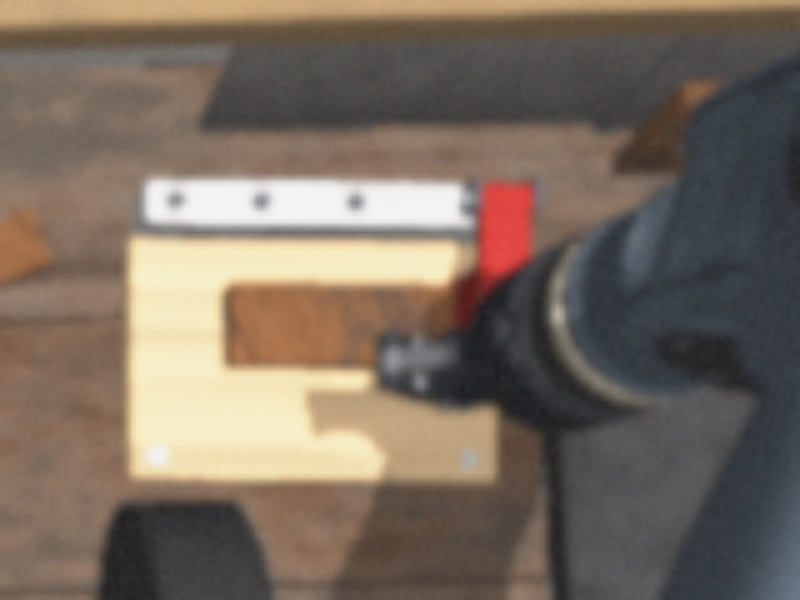

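The offcut lies parallel on the table with its right end against the stop (top crop ~(460,320)), about 28 mm from the fence. Next I'll push it to the fence.

```bash
python3 - <<'E'
from g import *
loc=lambda:RF.T@(robot.read_tool_pos()-[fx[0],fx[1],0])*1000
robot.line_to(F(-50,-25,70),rate=.2)
print(robot.line_to(F(-46,-25,26),rate=.1,guard=10),loc(),RF.T@robot.read_ft_force())
g=robot.line_to(F(6,-25,26),rate=.04,guard=14); print("push",g,loc(),RF.T@robot.read_ft_force(),robot.read_t())
im,d=robot.capture("side"); cv2.imwrite("pics/p4.png",cv2.resize(im[60:210,180:380],None,fx=4,fy=4))
im,d=robot.capture("top"); cv2.imwrite("pics/p4t.png",cv2.resize(im[100:220,320:480],None,fx=5,fy=5))
E
```

```text
False [-45.759 -25.13   26.405] [-0.227 -0.015  0.904]
push True [-10.312 -23.709  25.133] [ 0.066 -0.392 -0.914] 26.75
```

View pics/p4.png

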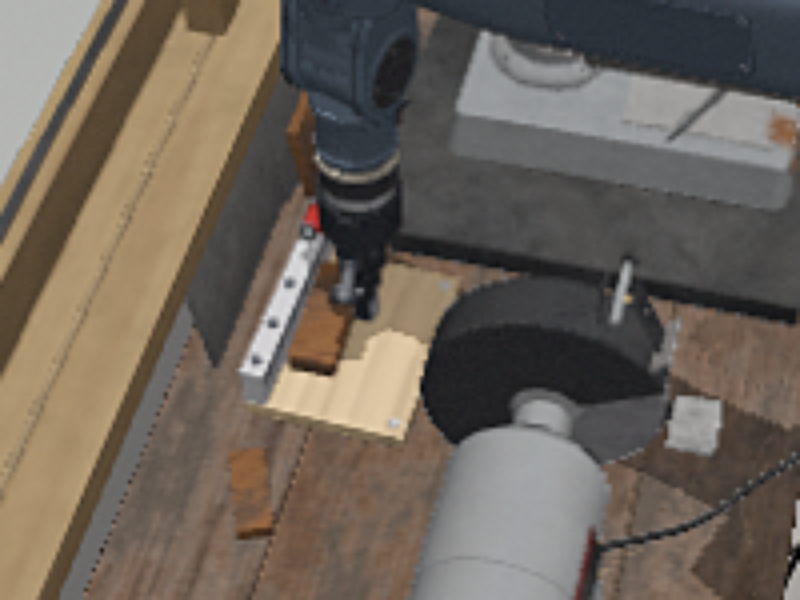

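View pics/p4t.png

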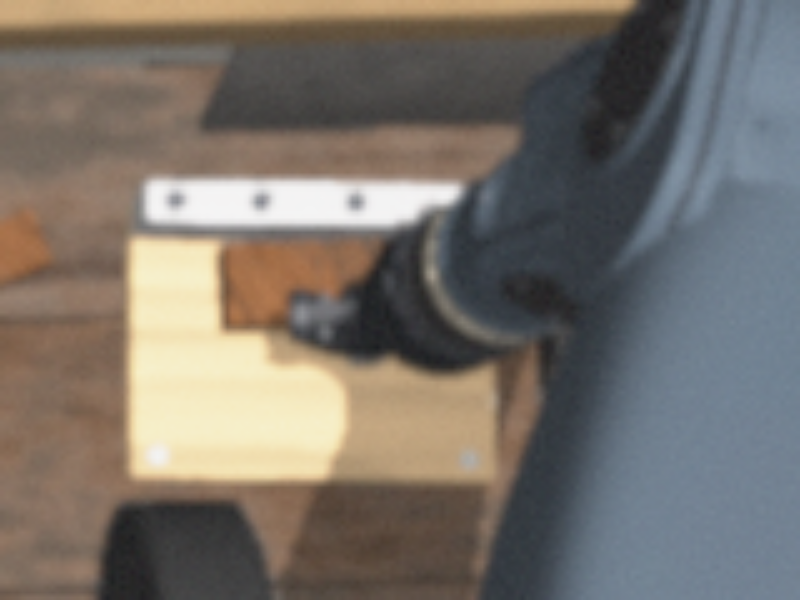

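In the top crop the far edge of the offcut looks at the fence (row ~237). I'll push again to confirm.

```bash
python3 - <<'E'
from g import *
loc=lambda:RF.T@(robot.read_tool_pos()-[fx[0],fx[1],0])*1000
L=loc()
for dx in (1,2,3,4,5):
    robot.line_to(F(-10.3+dx,-25,26),rate=.02,guard=14); f=RF.T@robot.read_ft_force(); print(loc(),f,robot.read_t())
    if f[0]<-9: break
im,d=robot.capture("top"); cv2.imwrite("pics/p5t.png",cv2.resize(im[100:220,320:480],None,fx=5,fy=5))
E
```

```text
[ -9.264 -25.106  25.831] [ 0.15  -0.587  0.016] 27.15
[ -8.639 -24.852  25.826] [-0.67   0.302  0.531] 27.4
[ -8.141 -24.544  25.835] [-4.35   1.37   1.633] 27.65
[ -7.927 -24.304  25.801] [-6.284  0.695  3.333] 27.9
[ -7.796 -24.134  25.796] [-7.989  2.518  3.822] 28.15
```

View pics/p5t.png

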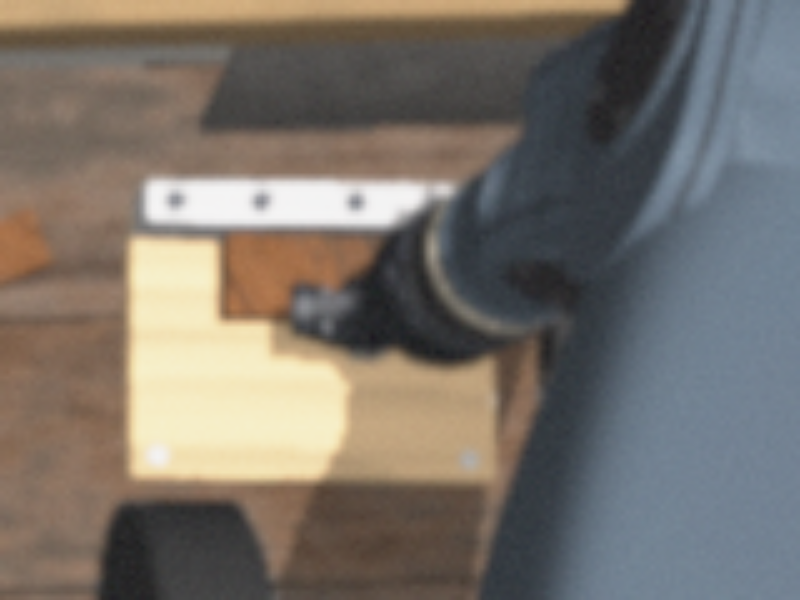

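The offcut is seated against the fence: x force rises about 2 N/mm at TCP x ≈ −8. For the final push I'll tilt the closed fingers so their end face bears on the near top edge. I'll try the tilt higher up first and check clearance to the grinder.

```bash
python3 - <<'E'
from g import *
loc=lambda:RF.T@(robot.read_tool_pos()-[fx[0],fx[1],0])*1000
yF=fx[2]+np.pi/2
robot.line_to(F(-16,-25,27),rate=.1)
robot.line_to(F(-25,-28,120),rate=.2)
im,d=robot.capture("side"); cv2.imwrite("pics/p6a.png",cv2.resize(im[60:210,180:380],None,fx=4,fy=4))
t=.42
o=tool(yF,t); dz=np.array([np.sin(t),0,-np.cos(t)])
p=np.array([5,-28,40])-70*dz
for tt in (.3,.42,.5): print(tt,robot.ik(F(*(np.array([5,-28,40]))),tool(yF,tt)))
robot.move_to(F(*p),o); print(loc(),robot.read_t(),RF.T@robot.read_ft_force())
im,d=robot.capture("side"); cv2.imwrite("pics/p6.png",im)
im2,d=robot.capture("top"); cv2.imwrite("pics/p6t.png",im2)
rc=np.argwhere(d>0); P=deproj("top",rc,d[d>0])
for x in np.arange(.3,.66,.04):
    print("%.2f"%x,[ (lambda s: (round(float(np.percentile(P[s,2],97)),2)) if s.any() else None)((abs(P[:,0]-x)<.02)&(abs(P[:,1]-y)<.01)) for y in np.arange(-.02,-.28,-.02)])
E
```

```text
0.3 [-0.391  0.116 -0.25   0.922  0.103 -0.341]
0.42 [-0.414  0.014 -0.394  0.769  0.152 -0.349]
0.5 [-0.431 -0.048 -0.487  0.665  0.186 -0.352]
[-24.723 -27.625 102.1  ] 29.7167 [ 0.787 -0.775  0.136]
0.30 [0.58, 0.58, 0.58, 0.58, 0.57, 0.56, 0.0, 0.0, 0.0, 0.0, 0.0, 0.01, 0.01]
0.34 [0.57, 0.57, 0.57, 0.57, 0.56, 0.56, 0.53, 0.06, 0.06, 0.0, 0.0, 0.02, 0.02]
0.38 [0.28, 0.55, 0.56, 0.56, 0.56, 0.55, 0.55, 0.54, 0.07, 0.06, 0.0, 0.02, 0.03]
0.42 [0.25, 0.24, 0.54, 0.55, 0.55, 0.54, 0.54, 0.54, 0.54, 0.0, 0.0, 0.02, 0.03]
0.46 [0.24, 0.24, None, 0.54, 0.54, 0.54, 0.54, 0.54, 0.53, 0.0, 0.0, 0.0, 0.02]
0.50 [0.22, 0.22, None, None, 0.53, 0.51, 0.47, 0.47, 0.45, 0.37, 0.0, 0.0, -0.0]
0.54 [0.18, 0.17, 0.02, 0.02, 0.19, 0.4, 0.41, 0.39, 0.02, 0.0, 0.0, None, None]
0.58 [0.02, 0.02, 0.02, 0.19, 0.2, 0.27, 0.28, 0.28, 0.14, 0.19, 0.19, None, None]
0.62 [0.02, 0.02, 0.02, 0.04, 0.04, 0.04, 0.13, 0.13, 0.04, 0.08, 0.08, 0.0, 0.04]
```

View pics/p6.png

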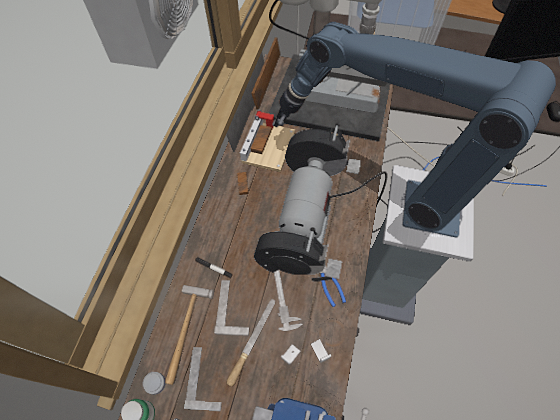

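View pics/p6t.png

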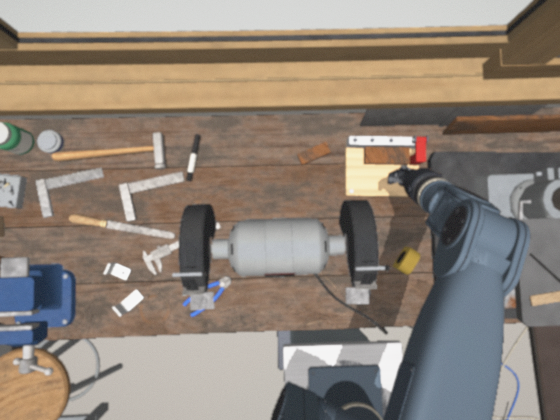

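View pics/p6a.png

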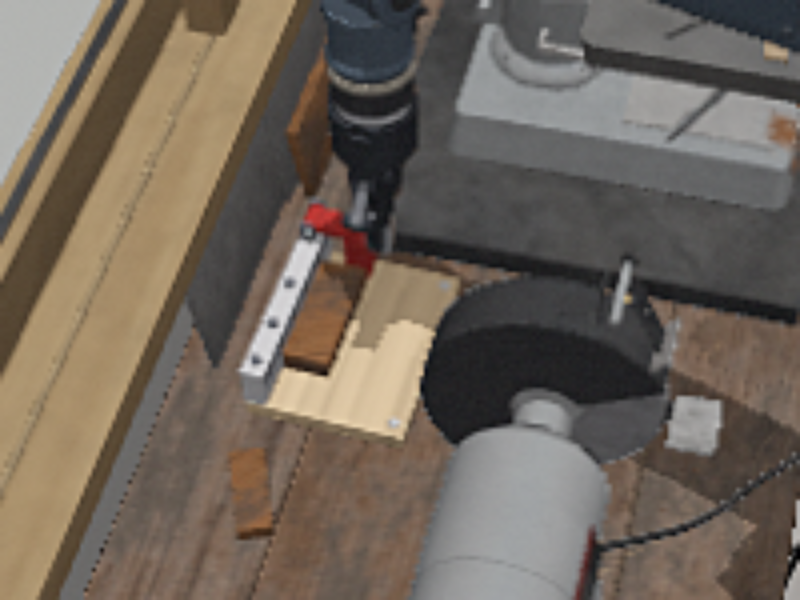

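The offcut lies flush along the fence and against the stop (crop ~(325,310)). The forearm is well clear of the grinder. Now the final diagonal press, adjusted by force feedback.

```bash
python3 - <<'E'
from g import *
loc=lambda:RF.T@(robot.read_tool_pos()-[fx[0],fx[1],0])*1000
t=.42; dz=np.array([np.sin(t),0,-np.cos(t)])
e=np.array([4,-28,40])
robot.line_to(F(*(e-12*dz)),rate=.15)
f0=RF.T@robot.read_ft_force(); print(loc(),f0)
g=robot.line_to(F(*(e+1*dz)),rate=.03,guard=5); c=loc(); print(g,c,RF.T@robot.read_ft_force()-f0)
c=c.copy() if g else e+1*dz
for i in range(14):
    f=-(RF.T@robot.read_ft_force()-f0)   # push on part: +x fence, -z table
    ex,ez=10-f[0],10+f[2]
    if abs(ex)<1.5 and abs(ez)<1.5: break
    c=c+[np.clip(ex/4,-1,1),0,-np.clip(ez/6,-1,1)]
    robot.line_to(F(*c),rate=.03); robot.pause(.1)
    print(i,c,loc(),RF.T@robot.read_ft_force()-f0)
print(robot.read_t())
im,d=robot.capture("side"); cv2.imwrite("pics/p7.png",cv2.resize(im[60:210,180:380],None,fx=4,fy=4))
im2,d=robot.capture("top"); cv2.imwrite("pics/p7t.png",cv2.resize(im2[100:220,320:480],None,fx=5,fy=5))
E
```

```text
[ -0.324 -27.96   50.891] [0.243 0.453 0.966]
True [  4.801 -28.274  40.365] [-2.724 -0.254  4.33 ]
0 [  5.801 -28.274  39.42 ] [  5.061 -28.314  40.265] [-7.284 -0.183  6.681]
1 [  6.48  -28.274  38.867] [  5.182 -28.304  40.14 ] [-11.607   1.222  11.481]
2 [  6.078 -28.274  39.114] [  5.105 -28.275  40.154] [-10.628   0.881   7.53 ]
3 [  5.921 -28.274  38.702] [  5.134 -28.302  40.171] [-10.869   0.53    9.939]
32.2083
```

View pics/p7.png

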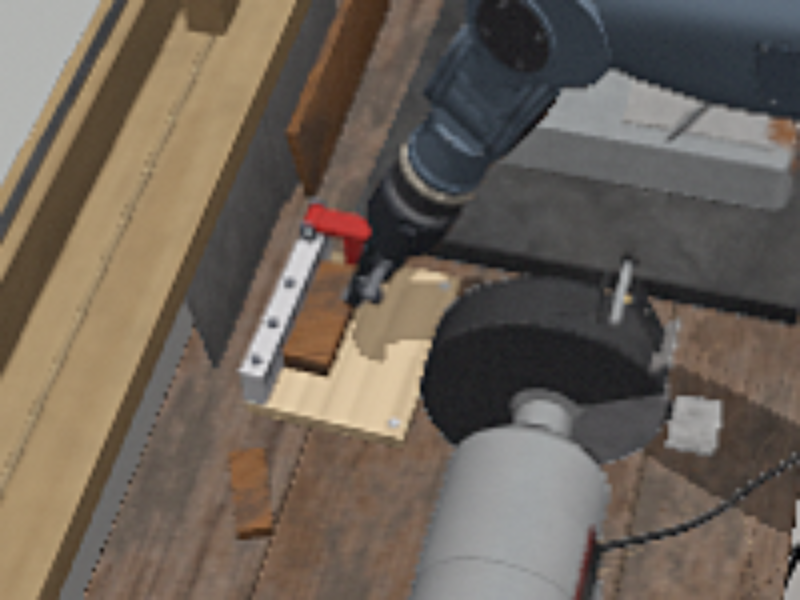

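View pics/p7t.png

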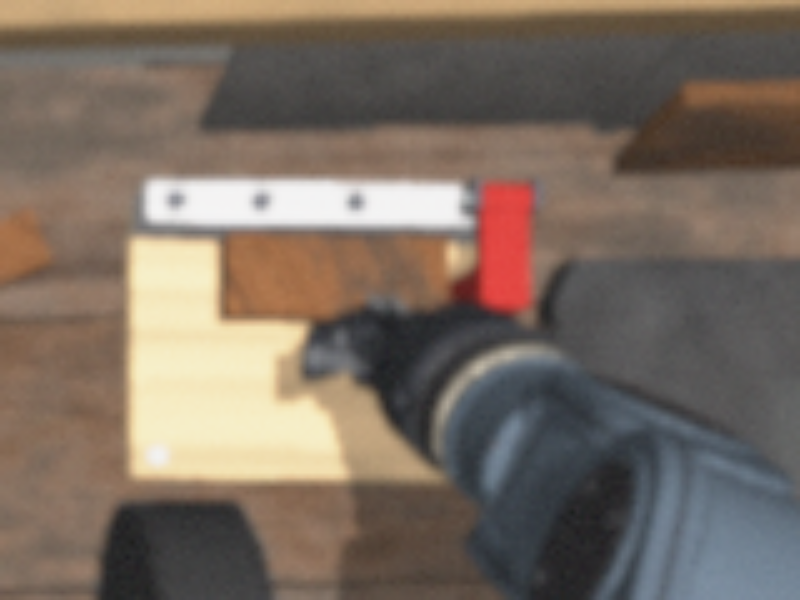

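The offcut is flush with the fence and the forces are about right. The gap to the stop needs measuring, so I'll fit the offcut's pose.

```bash
python3 - <<'E'
from g import *
im2,d=robot.capture("top"); im,d1=robot.capture("side")
cv2.imwrite("pics/p8t.png",cv2.resize(im2[140:172,358:420],None,fx=12,fy=12,interpolation=cv2.INTER_CUBIC))
cv2.imwrite("pics/p8.png",cv2.resize(im[115:160,245:295],None,fx=12,fy=12,interpolation=cv2.INTER_CUBIC))
# predicted outline if seated
for n,x0,y0 in (("top",358,140),("side",245,115)):
    for nm,pt in (("NL",(5,50,40)),("FL",(50,50,40)),("FR",(50,-70,40)),("NR",(5,-70,40)),("tabNL",(-80,100,18)),("foot",(3,-70,60))):
        r,c=proj(n,F(*pt))[0]; print(n,nm,"zoom x %.0f y %.0f"%((c+.5-x0)*12-.5,(r+.5-y0)*12-.5))
for nm,c,r in (("FL",222,235),("NL",222,319),("FR",447,237)):
    X=at_z("top",[[100+(r+.5)/5-.5,320+(c+.5)/5-.5]],.04)[0]; print(nm,RF.T@(X-[fx[0],fx[1],0])*1000)
print(robot.read_t())
E
```

```text
top NL zoom x 97 y 281
top FL zoom x 95 y 82
top FR zoom x 631 y 85
top NR zoom x 634 y 285
top tabNL zoom x -142 y 670
top foot zoom x 666 y 277
side NL zoom x 206 y 423
side FL zoom x 67 y 392
side FR zoom x 186 y 110
side NR zoom x 320 y 138
side tabNL zoom x 428 y 653
side foot zoom x 324 y 97
FL [49.253 53.999 40.   ]
NL [ 3.813 54.384 40.   ]
FR [ 49.019 -66.99   40.   ]
32.4083
```

View pics/p8t.png

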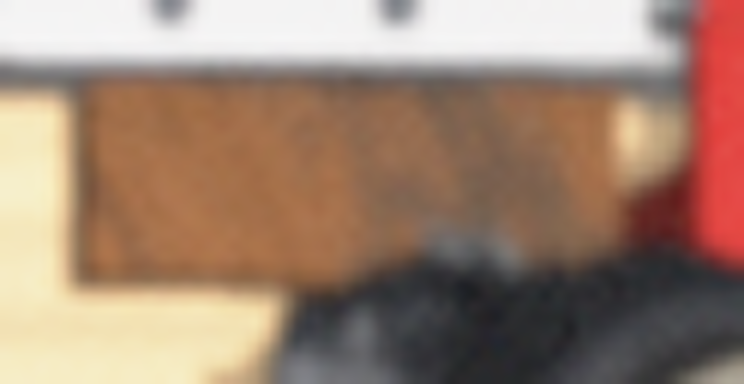

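View pics/p8.png

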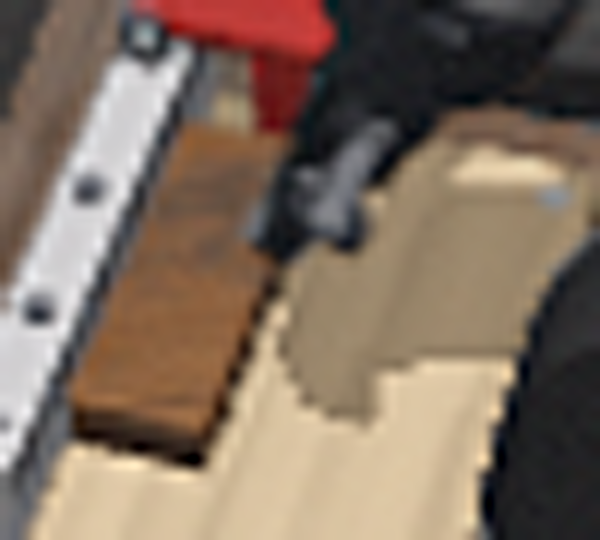

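In both views the right end is about 3–5 mm short of the stop, which is near or past the limit. I'll retract, nudge the left end towards the stop until it stalls, then press again.

```bash
python3 - <<'E'
from g import *
loc=lambda:RF.T@(robot.read_tool_pos()-[fx[0],fx[1],0])*1000
yF=fx[2]+np.pi/2; t=.42; dz=np.array([np.sin(t),0,-np.cos(t)])
L=loc()
robot.line_to(F(*(L-60*dz)),rate=.2)
robot.move_to(F(23,30,150),tool(yF))
robot.line_to(F(23,84,130),rate=.3)
print("dn",robot.line_to(F(23,84,26),rate=.15,guard=10),loc())
f0=RF.T@robot.read_ft_force(); print(f0)
y=76.; robot.line_to(F(23,y,26),rate=.05)
while y>56:
    y-=1; robot.line_to(F(23,y,26),rate=.03); f=RF.T@robot.read_ft_force()-f0; print(y,loc(),f)
    if f[1]>6: break
print(robot.read_t())
im,d=robot.capture("side"); cv2.imwrite("pics/p9.png",cv2.resize(im[95:165,225:315],None,fx=8,fy=8,interpolation=cv2.INTER_CUBIC))
E
```

```text
dn False [23.897 83.397 27.321]
[-0.413 -0.026 -0.312]
75.0 [23.026 75.035 26.055] [0.316 0.635 0.052]
74.0 [22.945 74.017 25.91 ] [0.38  0.223 0.235]
73.0 [23.007 72.939 25.989] [0.338 0.08  0.017]
72.0 [23.014 71.93  26.01 ] [0.898 0.492 0.658]
71.0 [23.002 70.949 25.969] [ 0.929 -0.329  0.954]
70.0 [22.999 69.935 26.015] [ 0.444 -0.665 -0.312]
69.0 [22.987 68.938 25.977] [0.379 0.631 0.135]
68.0 [22.987 67.931 25.986] [0.362 0.586 0.541]
67.0 [23.012 66.931 26.008] [ 0.64   0.04  -0.574]
66.0 [22.986 65.931 25.99 ] [ 0.905 -0.454  1.046]
65.0 [22.975 64.95  26.015] [0.066 0.173 0.576]
64.0 [22.984 63.992 25.983] [ 1.194  0.187 -0.047]
63.0 [23.008 62.897 26.003] [-0.092  0.072  0.789]
62.0 [22.975 62.663 25.969] [-0.429  2.92   0.071]
61.0 [22.984 62.544 25.996] [0.156 5.836 0.679]
60.0 [22.993 62.412 26.01 ] [0.07  7.045 0.58 ]
39.0917
```

View pics/p9.png

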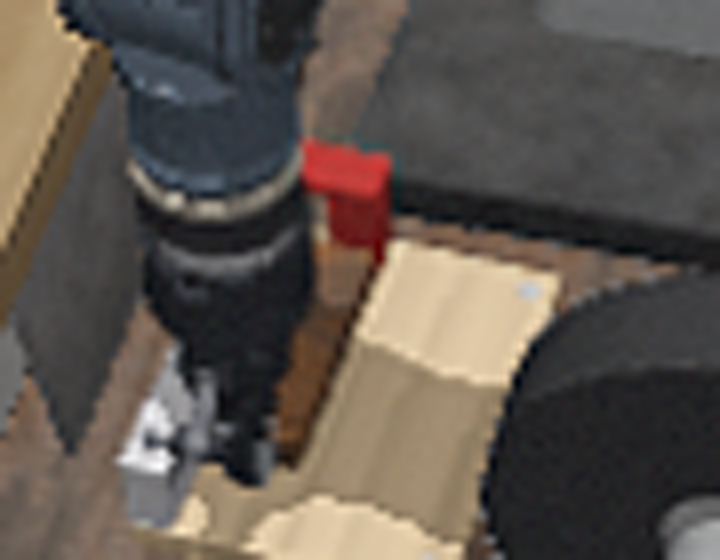

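It stalled firmly at y = 62.5 with over 7 N, so the end is against the stop. Now I'll repeat the diagonal press.

```bash
python3 - <<'E'
from g import *
loc=lambda:RF.T@(robot.read_tool_pos()-[fx[0],fx[1],0])*1000
yF=fx[2]+np.pi/2; t=.42; dz=np.array([np.sin(t),0,-np.cos(t)])
robot.line_to(F(23,72,27),rate=.1); robot.line_to(F(23,76,130),rate=.25)
robot.line_to(F(0,-20,150),rate=.3)
e=np.array([4,-24,40.])
robot.move_to(F(*(e-70*dz)),tool(yF,t))
im,d=robot.capture("top"); cv2.imwrite("pics/q1.png",cv2.resize(im[140:172,358:420],None,fx=12,fy=12,interpolation=cv2.INTER_CUBIC))
robot.line_to(F(*(e-12*dz)),rate=.15); robot.pause(.2)
f0=RF.T@robot.read_ft_force(); print(loc(),f0,robot.read_t())
g=robot.line_to(F(*(e+1*dz)),rate=.03,guard=5); c=loc(); print(g,c,RF.T@robot.read_ft_force()-f0)
for i in range(14):
    f=-(RF.T@robot.read_ft_force()-f0); ex,ez=10-f[0],10+f[2]
    if abs(ex)<1.5 and abs(ez)<1.5: break
    c=c+[np.clip(ex/4,-1,1),0,-np.clip(ez/6,-1,1)]
    robot.line_to(F(*c),rate=.03); robot.pause(.1)
    print(i,c,loc(),RF.T@robot.read_ft_force()-f0)
robot.pause(.5); print("after .5s",loc(),RF.T@robot.read_ft_force()-f0,robot.read_t())
im2,d=robot.capture("top"); im,d1=robot.capture("side")
cv2.imwrite("pics/q2t.png",cv2.resize(im2[140:172,358:420],None,fx=12,fy=12,interpolation=cv2.INTER_CUBIC))
cv2.imwrite("pics/q2.png",cv2.resize(im[115:160,245:295],None,fx=12,fy=12,interpolation=cv2.INTER_CUBIC))
E
```

```text
[  0.241 -24.488  52.986] [-0.256 -0.311  0.045] 41.925
True [  4.187 -24.134  40.08 ] [-1.956  1.226  5.479]
0 [  5.187 -24.134  39.327] [  4.43  -24.137  39.935] [-7.525  1.022  8.872]
1 [  5.806 -24.134  39.139] [  4.481 -24.144  39.796] [-10.733   1.429  11.052]
after .5s [  4.474 -24.149  39.808] [-11.854   1.967  11.322] 43.5667
```

View pics/q2t.png

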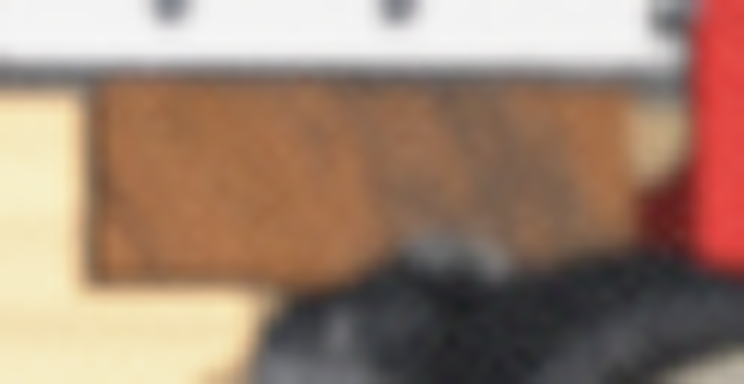

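View pics/q2.png

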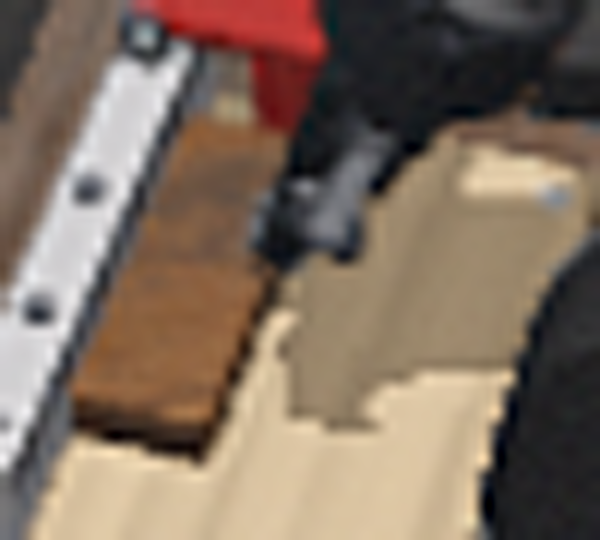

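View pics/q1.png

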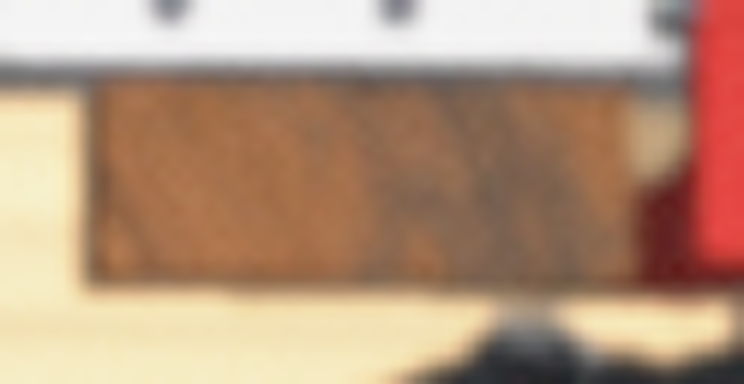

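The right end is now at column 631 in the top zoom, exactly where a seated part should be. The far edge is parallel to and against the fence, and the push is steady at about 12 N to the fence and 11 N down. I'm handing the job in.

```bash
python3 - <<'E'
from g import *
print(RF.T@robot.read_ft_force(),robot.read_t())
print(robot.job_done())
E
```

```text
[-11.543   1.505  10.638] 43.6667
the job is handed in; nothing more can be done
None
```

I folded the red stop down, fetched the oak offcut and seated it against the fence and stop. I handed the job in at 43.7 s with the closed, tilted fingers still pressing on its near top edge. No verdict is reported, so these are my own last checks:

- **Stop:** its back was level at about 81–84 mm along its length after pressing, and it still looked down in the last pictures.
- **Offcut against the stop:** after the first seating the cameras showed a gap of about 3–5 mm. I pushed the left end until it stalled at over 7 N and then pressed again. In the last top view the right end is where a seated part should be. The side view, looser at this range, still had it a few millimetres off its predicted position.
- **Offcut against the fence:** its long side is flush and parallel in the pictures.
- **Push:** the last reading was about 11.5 N towards the fence and 10.6 N down, steady over half a second.
- **Try square, tape measure and marker pen:** the arm never went near them. I did not re-measure their positions.

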